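# Transfer box into four-wheel low

### The job

Put the transfer box on the bench into four-wheel low. Both levers on top lean towards the tapered tail housing: with the fingertips, first push the short lever (front drive) right over to its other stop, and only then push the long lever (range) through its neutral notch in the middle and on to its last stop. Only push the levers, do not grip or force them, and leave the spray can, the spanner and the socket where they are.

Things in the scene. Friction and masses are not known exactly. Their poses are not given: they have to be found in the camera images.
- transfer_box: Aluminium gear case, bolted down, 410 x 310 mm, top deck 164 mm high. Origin on the bench under the middle of the levers' pivot pin. Its x axis runs along the shafts from the tapered tail housing towards the wide bolt ring (164 mm across) of the gearbox end; z up. No fixed part is higher than 225 mm.
- lever_pivot (a point): Middle of the levers' level pivot pin, 205 mm above the bench; the pin lies along the transfer box's y axis. The long lever swings in the upright plane 38 mm to +y of this point, the short lever in the plane 38 mm to -y. Pushing a lever over moves its knob towards the box's +x.
- range_angle (a joint): Long (range) lever, rad. 0 = high, leaning 0.36 towards the tail; 0.36 = upright, neutral notch (first detent); 0.72 = low, last notch, leaning 0.36 the other way; hard stop 0.75. Up to 9 N at the knob to leave high, 6 N to leave neutral; past a hump (at 0.18 and 0.54) it snaps on into the next notch, short of it it falls back.
- front_angle (a joint): Short (front drive) lever, rad. 0 = out, leaning 0.21 from upright towards the tail; 0.42 = in, leaning 0.21 the other way; hard stop 0.44. One hump between the notches, at 0.21; up to 7 N at the knob; past it the lever snaps on.
- range_knob (a point): Centre of the long lever's knob: black, pear-shaped, 38 mm across and 42 mm high, on a 12 mm steel rod. 118 mm from the pivot pin's axis: 323 mm high when upright, 315 mm at both ends of the swing.
- front_knob (a point): Centre of the short lever's knob: a black cylinder, 26 mm across and 36 mm high, on a 12 mm steel rod. 93 mm from the pivot pin's axis: 298 mm high when upright, 296 mm at both ends of the swing.
- spray_can: Loose red spray can, 64 mm across, 190 mm high, standing on the bench close beside the tail housing. Origin under its centre. Not to be moved.
- spanner: Loose steel spanner, 200 mm long, lying flat on the bench beside the transfer box. Not to be moved.
- socket: Loose steel socket, 34 mm across, 45 mm high, standing on the cover plate on top of the transfer box, about 75 mm to the side of the short lever's plane, top 214 mm above the bench. Not to be moved.
- range_lever: The long lever, rod and knob. Origin on its pivot; at angle 0 its axes are parallel to the transfer box's, and they turn with it.
- front_lever: The short lever, rod and knob. Origin on its pivot; axes as for the long one.

How it is judged:
By the outcome, as a careful person would: the job done as asked, in the order asked, and still so for the second after the job is handed in, with the robot touching nothing.
It also fails if it takes over 45 s, if anything falls off the work surface, if the arm or the gripper's body presses on something with over 40 N, if the wrist force passes 120 N, or if a joint passes its speed limit or range.

### The arm

A 6-joint arm with a two-finger parallel gripper is mounted at the origin on the work surface. World frame = base frame: x ahead of the robot, y to its left, z up, the work surface at z = 0. Lengths are in m, angles in degrees, forces in N, time in s.
With the tool pointing down it reaches from about 0.375 to 0.9 m from the base axis. Payload 3.1 kg.
Tool frame: the origin (TCP) lies on the front face of the gripper's body, between the roots of the fingers; the fingertips stand 70 mm ahead of it and the grasp point (between the pads) lies 51 mm ahead of it (bot.tip_extent is the distance from the TCP to the fingertips, in m); z points along the fingers, x is the direction in which the jaws open and shut, and the axes are right-handed (so a half turn about z gives the same grasp; the last joint's range is limited). The gripper opens to 87 mm and grips with 3 to 60 N. Pads are 19 mm wide; open, the fingers measure 117 mm over their backs; the gripper's body (75 mm by 190 mm) begins 51 mm behind the grasp point.
Start: joints at [58.241, 30.224, 82.088, -0, 67.689, -10.227], TCP at [0.229, 0.581, 0.292] pointing down, gripper open.
Joint ranges: [-176.69, 176.69], [-43.24, 126.21], [12.49, 139.97], [-82, 262], [0, 151.66], [-163.58, 163.58]. Speed limits (degrees/s): [159.86, 159.86, 180, 180, 180, 180].

### API

Orientations are given as a 3x3 rotation matrix whose columns are the frame's x, y, z axes.
In Python, from rig import bot, viewer, ticket gives the robot as it stands. The module is installed in compiled form; this text tells all that it offers.
- The arm moves only by the tool arm_command, never from a script. Its argument "targets" is a list of rows, each an object with "rot": the turn, a rotation vector about the tool's x, y, z in degrees, a list of three; "offset": the shift along the tool's x, y, z in cm, a list of three; "gripper": the closure, from 0 (fully open) to 1 (shut). A call has 1 to 8 rows; each row is the pose to reach, as a shift and turn from the pose commanded when the call began, along the tool's axes at that moment; what a row does not reach only later rows make up. A row lasts 1/10 s, in which the tool goes at most 50 mm and 8.59 degrees, less where a joint would pass 70% of its speed; a pose out of reach is approached as far as the arm can. A call with a gripper value outside its range is refused whole. The fingers move at their own pace and stop on an object; the grip force is fixed at half the most. Time passes only in rows, so rows that repeat a pose let the fingers close. It gives the time, the measured TCP pose, the force and the opening at its end, in the units of the state.
- bot.read_state(): the state, without advancing time (a new reading comes with each control period).
- viewer.capture(name): name is "side" or "top" or "wrist"; returns a dict with "frame" (384x512x3 uint8, red, green, blue), "fx", "fy", "cx", "cy" (pixels), "view" (4x4, takes a point from world to camera coordinates). Camera axes: x right, y down, z forward; pixel columns grow to the right and rows downward; lengths in m; the calibration is good to about 2 mm. A picture is of the moment at which its call begins. There is no depth.
- ticket.hand_in(): hands the job in, once; it reports no verdict.
The state is a dict: "time_s": time; "joint_positions": joint angles; "qvel": joint speeds; "tau": joint torques, N m; "position": TCP position; "tcp_rot": TCP orientation; "force": force on the tool from outside, world axes, zero at the start; "moment": the same for the moment, N m; "opening": opening from 0.0 (shut) to 1.0 (fully open).
Only numpy, scipy, OpenCV 4.12 (cv2) and the standard library are available. Lean on these libraries where they do the work, as an engineer would, in place of code of your own. Each camera call takes 0.05 s, during which the arm holds its last target. There are 200 camera calls.

## Working session

There is one attempt and no reset: what is moved stays moved. The work goes in short steps, Python scripts to look and compute and a tool call to move; the robot and the scene stay as the last step left them, time stands still between calls to the robot, and variables do not carry over. Pictures are saved under pics/ and viewed, about 8 in all and at most 12, crops included, and the job is handed in when it is done.

Besides the shell and the picture viewer there is one more tool, called after "Call:" as name([rows], argument=value, ...), one row to a line, values as JSON. arm_command: Moves the arm, as the interface text tells. Its arguments: {"type":"object","properties":{"targets":{"type":"array"}},"required":["targets"]}

```bash
mkdir -p pics
cat > h.py <<'E'
import numpy as np, cv2, json
from rig import bot, viewer, ticket
def snap(cam,name,crop=None,s=1):
    c=viewer.capture(cam); im=c["frame"][:,:,::-1].copy()
    np.savez(f"pics/{name}.npz",K=[c["fx"],c["fy"],c["cx"],c["cy"]],V=c["view"])
    if crop: x,y,w,h=crop; im=im[y:y+h,x:x+w]
    if s!=1: im=cv2.resize(im,None,fx=s,fy=s,interpolation=cv2.INTER_CUBIC)
    cv2.imwrite(f"pics/{name}.png",im)
def P(name):
    d=np.load(f"pics/{name}.npz"); fx,fy,cx,cy=d["K"]; return np.array([[fx,0,cx],[0,fy,cy],[0,0,1]])@d["V"][:3]
def tri(*obs):
    A=[]
    for n,u,v in obs:
        p=P(n); A+= [u*p[2]-p[0], v*p[2]-p[1]]
    X=np.linalg.svd(np.array(A))[2][-1]; X=X[:3]/X[3]
    for n,u,v in obs:
        q=P(n)@np.r_[X,1]; print("  res",n,np.round(q[:2]/q[2]-[u,v],1))
    return X
def proj(n,X):
    q=P(n)@np.r_[X,1]; return q[:2]/q[2]
def atz(n,u,v,z):
    p=P(n); A=np.array([u*p[2]-p[0], v*p[2]-p[1]]); return np.r_[np.linalg.solve(A[:,:2],-(A[:,2]*z+A[:,3])),z]
E
python3 - <<'E'
from h import *
snap("side","s0",s=1.5); snap("top","t0",s=1.5)
print(bot.read_state(), bot.tip_extent)
for n in("s0","t0"):
    V=np.load(f"pics/{n}.npz")["V"]; print(n,-V[:3,:3].T@V[:3,3],V[2,:3],np.load(f"pics/{n}.npz")["K"])
E
```

```text
{'time_s': 0.1, 'joint_positions': array([ 5.82407524e+01,  3.02735553e+01,  8.21493498e+01, -7.37258258e-04,
        6.76910930e+01, -1.02254163e+01]), 'qvel': array([ 0.04771808, -0.15061784, -0.16099833,  0.04417138,  0.03889741,
        0.09940731]), 'tau': array([-5.21892543e-04, -4.40985382e+01, -1.77151698e+01,  6.33765967e-02,
        5.34218398e-02, -7.93031654e-05]), 'position': array([0.22907682, 0.58093102, 0.29136858]), 'tcp_rot': array([[ 3.67044973e-01,  9.30202619e-01, -1.03712889e-03],
       [ 9.30201132e-01, -3.67046280e-01, -1.69799418e-03],
       [-1.96015293e-03, -3.41498236e-04, -9.99998021e-01]]), 'force': array([-0.52062895,  0.43744171, -1.10417321]), 'moment': array([0.00352039, 0.07109927, 0.01344584]), 'opening': 0.9957670339477349} 0.0697
s0 [ 0.65766947 -0.57520157  0.68573256] [ 0.01688627  0.7715297  -0.63596916] [346.86746804 346.86746804 253.90523918 189.77733324]
t0 [ 0.49828048 -0.00279496  0.99114382] [ 0.19829351  0.02176304 -0.97990104] [395.16552273 395.16552273 255.58976146 193.43497154]
```

View pics/s0.png

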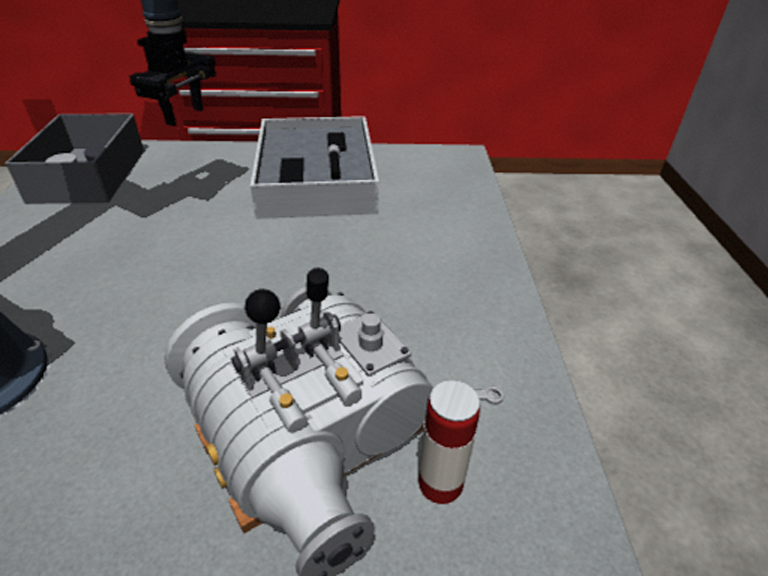

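View pics/t0.png

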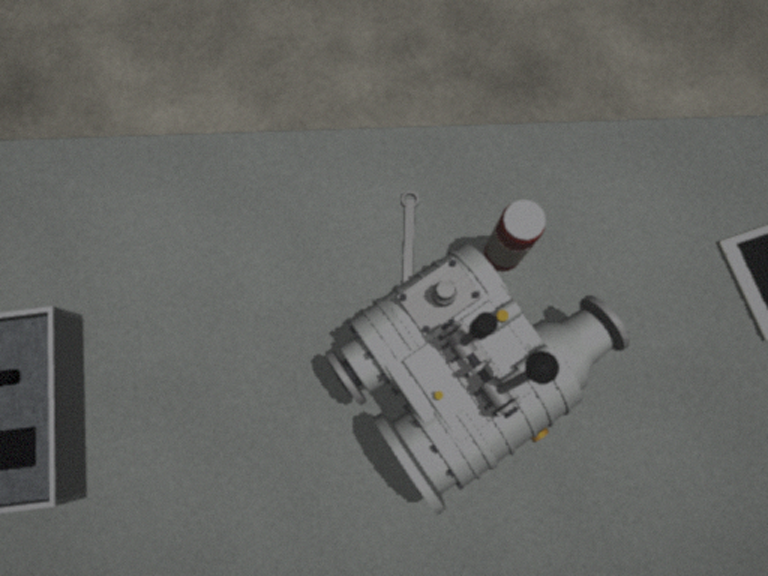

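The side view shows the long knob at about (262,306) and the short knob at (317,284), both in the 1.5x picture. In the top view they are at (543,367) and (484,325). The can is beside the tail and the socket is on the cover plate near (445,292).

Run:
```python
from h import *
def blob(n,u,v,r):
    g=cv2.imread(f"pics/{n}.png").max(2); m=np.zeros_like(g); cv2.circle(m,(u,v),r,255,-1)
    b=((g<50)&(m>0)).astype(np.uint8); k,l,st,c=cv2.connectedComponentsWithStats(b); i=1+np.argmax(st[1:,4]); print(n,st[i],c[i]); return c[i]/1.5
R={}
for nm,s,t in (("long",(262,306),(543,367)),("short",(317,284),(484,325))):
    X=tri(("s0",*blob("s0",*s,26)),("t0",*blob("t0",*t,24))); print(nm,X); R[nm]=X
s=tri(("s0",371/1.5,319/1.5),("t0",446/1.5,288/1.5)); print("socket top",s)
c=tri(("s0",455/1.5,401/1.5),("t0",524/1.5,219/1.5)); print("can top",c)
# box frame: at start knob x = -93 sin.21, -118 sin.36 ; y -38,+38
L,S=R["long"],R["short"]
d=(L-S)[:2]; a=np.arctan2(d[1],d[0])-np.arctan2(.076,-.118*np.sin(.36)+.093*np.sin(.21))
ex=np.array([np.cos(a),np.sin(a)]); ey=np.array([-ex[1],ex[0]])
p=(L[:2]-ex*(-.118*np.sin(.36))-ey*.038+S[:2]-ex*(-.093*np.sin(.21))+ey*.038)/2
print("dist",np.linalg.norm(d),"yaw",np.degrees(a),"pivot",p)
for n,q in(("sock",s),("can",c)): print(n,(q[:2]-p)@ex,(q[:2]-p)@ey)
# check yaw: gearbox-end ring and tail flange, top view
for u,v in((612,323),(410,462),(345,375)): q=atz("t0",u/1.5,v/1.5,.1)[:2]; print((q-p)@ex,(q-p)@ey)
```

```text
s0 [245 290  35  43 967] [262.09824199 307.2885212 ]
t0 [523 352  35  31 795] [540.86163522 367.05786164]
  res s0 [ 0.3 -0.1]
  res t0 [0.1 0.2]
long [ 0.54173257 -0.16365569  0.31386185]
s0 [306 268  22  43 649] [316.83821263 285.77041602]
t0 [464 314  33  27 509] [481.83497053 326.35363458]
  res s0 [ 0. -0.]
  res t0 [0. 0.]
short [ 0.59269229 -0.10266634  0.2935718 ]
  res s0 [ 0.1 -0. ]
  res t0 [0.  0.1]
socket top [ 0.65694501 -0.06960204  0.20963   ]
  res s0 [ 0.1 -0. ]
  res t0 [0.  0.1]
can top [ 0.75811309 -0.18553477  0.18611116]
dist 0.07947699818451691 yaw -236.15105313358796 pivot [ 0.55023626 -0.10784912]
sock -0.02767279547077321 -0.10992638893830754
can -0.18030712191163673 -0.1293722405429818
-0.21896088989125717 0.06386200862229474
0.14657417016811744 0.05389883059292419
0.15323139169770866 -0.1035392356133771
```

Call:
arm_command([
  {"rot": [0, 0, 8], "offset": [0, 0, -5], "gripper": 1},
  {"rot": [0, 0, 16], "offset": [0, 0, -10], "gripper": 1},
  {"rot": [0, 0, 24], "offset": [0, 0, -15], "gripper": 1},
  {"rot": [0, 0, 32], "offset": [-3, 3.5, -15], "gripper": 1},
  {"rot": [0, 0, 34.6], "offset": [-6, 7, -15], "gripper": 1},
  {"rot": [0, 0, 34.6], "offset": [-9, 10.7, -15], "gripper": 1},
  {"rot": [0, 0, 34.6], "offset": [-12, 14.3, -15], "gripper": 1},
  {"rot": [0, 0, 34.6], "offset": [-15, 17.9, -15], "gripper": 1},
])

```text
time_s: 0.9
position: [0.341, 0.3744, 0.4419]
tcp_rot: [[0.83, 0.558, -0.0], [0.558, -0.83, -0.001], [-0.001, 0.0, -1.0]]
force: [0.7, 0.0, 0.2]
opening: 0.356
```

Call:
arm_command([
  {"rot": [0, 0, 0], "offset": [-0.5, 4.8, 0], "gripper": 1},
  {"rot": [0, 0, 0], "offset": [-1, 9.6, 0], "gripper": 1},
  {"rot": [0, 0, 0], "offset": [-1.5, 14.4, 0], "gripper": 1},
  {"rot": [0, 0, 0], "offset": [-2, 19.2, 0], "gripper": 1},
  {"rot": [0, 0, 0], "offset": [-2.5, 24, 0], "gripper": 1},
  {"rot": [0, 0, 0], "offset": [-3, 28.8, 0], "gripper": 1},
  {"rot": [0, 0, 0], "offset": [-3.5, 33.6, 0], "gripper": 1},
  {"rot": [0, 0, 0], "offset": [-4, 38.4, 0], "gripper": 1},
])

```text
time_s: 1.7
position: [0.5219, 0.0331, 0.4419]
tcp_rot: [[0.831, 0.557, -0.001], [0.557, -0.831, 0.0], [-0.0, -0.001, -1.0]]
force: [0.5, -0.7, -0.3]
opening: 0.003
```

Call:
arm_command([
  {"rot": [0, 0, 0], "offset": [-0.5, 4.8, 0], "gripper": 1},
  {"rot": [0, 0, 0], "offset": [-1, 9.6, 0], "gripper": 1},
  {"rot": [0, 0, 0], "offset": [-1.4, 14.4, 0], "gripper": 1},
  {"rot": [0, 0, 0], "offset": [-1.8, 19, 0], "gripper": 1},
  {"rot": [0, 0, 0], "offset": [-1.8, 21.4, 0], "gripper": 1},
  {"rot": [0, 0, 0], "offset": [-1.8, 21.4, 0], "gripper": 1},
  {"rot": [0, 0, 0], "offset": [-1.8, 21.4, 0], "gripper": 1},
])

```text
time_s: 2.4
position: [0.6255, -0.1527, 0.4412]
tcp_rot: [[0.831, 0.557, -0.002], [0.557, -0.831, 0.002], [-0.001, -0.003, -1.0]]
force: [-0.1, -0.1, 0.3]
opening: 0.002
```

```bash
cat >> h.py <<'E'
p=np.array([.5502,-.1078]); ya=np.radians(123.85); ex=np.array([np.cos(ya),np.sin(ya)]); ey=np.array([-ex[1],ex[0]])
def box():
    s=bot.read_state(); d=s["position"][:2]-p; print("t",s["time_s"],"box xy mm",np.round([1e3*d@ex,1e3*d@ey],1),"z",round(s["position"][2],4),"F",np.round(s["force"],1),"open",round(s["opening"],2))
    R=s["tcp_rot"]; print("tool x.ex,ey",R[:2,0]@ex,R[:2,0]@ey)
E
python3 - <<'E'
from h import *
box(); snap("wrist","w1",s=1.5)
E
```

```text
t 2.4 box xy mm [-79.2 -37.5] z 0.4412 F [-0.1 -0.1  0.3] open 0.0
tool x.ex,ey -0.0004629934008115712 -0.9999994428313618
```

View pics/w1.png

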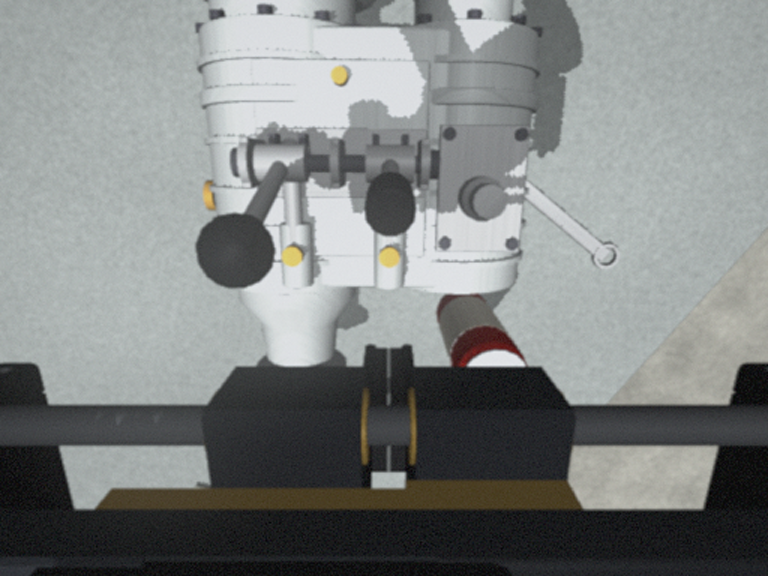

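The wrist view shows the closed fingertips at u≈389, in line with the short knob at (390,205). The shafts run straight up the image, so the yaw is right. I'll lower the fingers and push the short lever.

Call:
arm_command([
  {"rot": [0, 0, 0], "offset": [0, 0, 4.5], "gripper": 1},
  {"rot": [0, 0, 0], "offset": [0, 0, 8.6], "gripper": 1},
  {"rot": [0, 0, 0], "offset": [0, 0, 8.6], "gripper": 1},
  {"rot": [0, 0, 0], "offset": [0, -1.5, 8.6], "gripper": 1},
  {"rot": [0, 0, 0], "offset": [0, -2.5, 8.6], "gripper": 1},
  {"rot": [0, 0, 0], "offset": [0, -3.2, 8.6], "gripper": 1},
  {"rot": [0, 0, 0], "offset": [0, -3.9, 8.6], "gripper": 1},
  {"rot": [0, 0, 0], "offset": [0, -4.4, 8.6], "gripper": 1},
])

```text
time_s: 3.25
position: [0.6041, -0.1186, 0.3604]
tcp_rot: [[0.83, 0.558, 0.012], [0.558, -0.83, -0.01], [0.005, 0.015, -1.0]]
force: [3.9, -7.3, 4.5]
opening: 0.005
```

Call:
arm_command([
  {"rot": [0, 0, 0], "offset": [0, -0.5, 0], "gripper": 1},
  {"rot": [0, 0, 0], "offset": [0, -1.0, 0], "gripper": 1},
  {"rot": [0, 0, 0], "offset": [0, -1.5, 0], "gripper": 1},
  {"rot": [0, 0, 0], "offset": [0, -2.0, 0], "gripper": 1},
])

```text
time_s: 3.65
position: [0.5899, -0.0989, 0.3572]
tcp_rot: [[0.83, 0.557, 0.001], [0.557, -0.83, 0.0], [0.001, 0.0, -1.0]]
force: [0.7, 0.1, -0.5]
opening: 0.005
```

Call:
arm_command([
  {"rot": [0, 0, 0], "offset": [0, -0.3, 0], "gripper": 1},
  {"rot": [0, 0, 0], "offset": [0, -0.6, 0], "gripper": 1},
  {"rot": [0, 0, 0], "offset": [0, -0.6, 0], "gripper": 1},
])

```text
time_s: 3.95
position: [0.5863, -0.0938, 0.3558]
tcp_rot: [[0.83, 0.558, -0.001], [0.558, -0.83, 0.001], [-0.001, -0.002, -1.0]]
force: [-0.3, 0.1, -0.2]
opening: 0.006
```

Run:
```python
from h import *
box(); snap("side","s2",(140,140,160,120),4)
```

```text
t 3.95 box xy mm [ -8.5 -37.8] z 0.3558 F [-0.3  0.1 -0.2] open 0.01
tool x.ex,ey 0.0009513903908788981 -0.9999992842433667
```

View pics/s2.png

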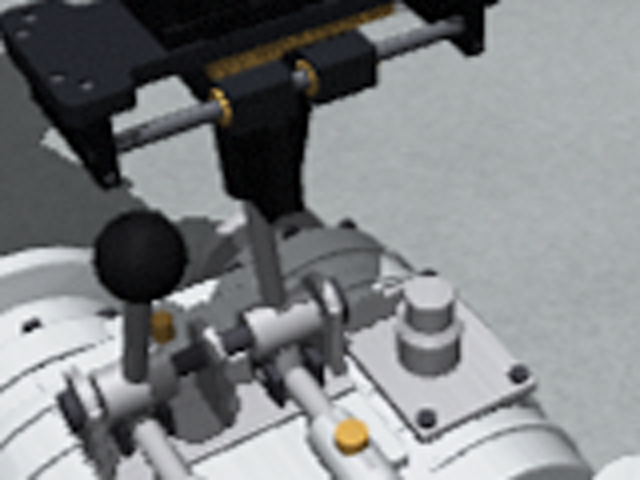

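The short lever's rod now leans towards the bolt ring and its force is near zero, so it has snapped in. I'll back off, lift, and move behind the long knob, checking the short lever on the way.

Call:
arm_command([
  {"rot": [0, 0, 0], "offset": [0, 3, 0], "gripper": 1},
  {"rot": [0, 0, 0], "offset": [0, 3, -4.5], "gripper": 1},
  {"rot": [0, 0, 0], "offset": [0, 3, -9], "gripper": 1},
  {"rot": [0, 0, 0], "offset": [-2.5, 6, -9], "gripper": 1},
  {"rot": [0, 0, 0], "offset": [-5, 8.4, -9], "gripper": 1},
  {"rot": [0, 0, 0], "offset": [-7.6, 8.4, -9], "gripper": 1},
  {"rot": [0, 0, 0], "offset": [-7.6, 8.4, -9], "gripper": 1},
  {"rot": [0, 0, 0], "offset": [-7.6, 8.4, -9], "gripper": 1},
])

```text
time_s: 4.8
position: [0.5705, -0.207, 0.4461]
tcp_rot: [[0.831, 0.556, 0.0], [0.556, -0.831, 0.001], [0.001, -0.001, -1.0]]
force: [-1.0, -0.1, -0.7]
opening: 0.005
```

Run:
```python
from h import *
box(); snap("wrist","w3",s=1.5); snap("side","s3")
for n,r,y in(("short_in",.093,-.038),("short_out",.093,-.038)):
    a=.21 if "in" in n else -.21
    X=np.r_[p+ex*r*np.sin(a)+ey*y,.205+r*np.cos(a)]; print(n,proj("w3",X)*1.5,proj("s3",X))
```

```text
t 4.8 box xy mm [-93.7  38.3] z 0.4461 F [-1.  -0.1 -0.7] open 0.01
tool x.ex,ey -0.0009624939704103735 -0.999999369932727
short_in [542.06299506  89.35776495] [200.84790109 178.20480847]
short_out [534.64249408 170.36326726] [211.09704131 189.48819797]
```

View pics/w3.png

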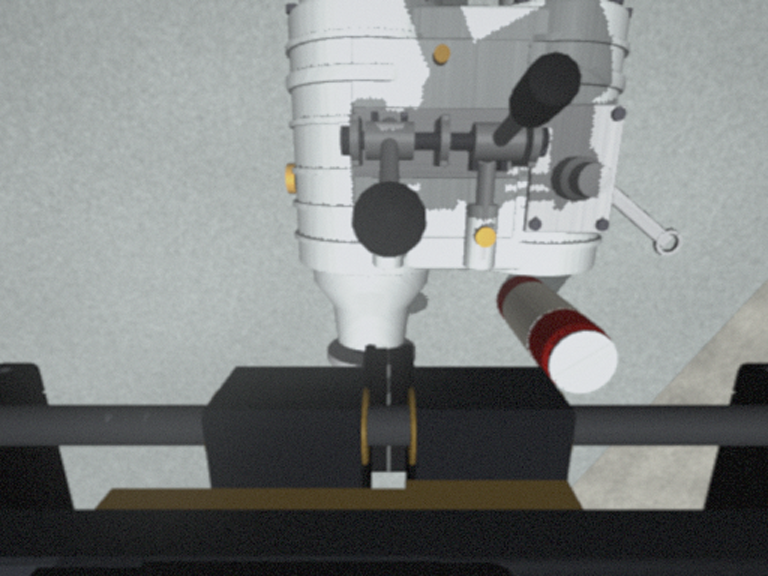

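The short knob is at about (545,90), against a prediction of (542,89) for the "in" notch, so it is in. The long knob at (389,218) lines up with the fingers at u≈389. Next I'll lower the fingers and push the long lever.

Call:
arm_command([
  {"rot": [0, 0, 0], "offset": [0, 0, 4.5], "gripper": 1},
  {"rot": [0, 0, 0], "offset": [0, 0, 8.2], "gripper": 1},
  {"rot": [0, 0, 0], "offset": [0, 0, 8.2], "gripper": 1},
  {"rot": [0, 0, 0], "offset": [0, -1.5, 8.2], "gripper": 1},
  {"rot": [0, 0, 0], "offset": [0, -2.3, 8.2], "gripper": 1},
  {"rot": [0, 0, 0], "offset": [0, -3.1, 8.2], "gripper": 1},
  {"rot": [0, 0, 0], "offset": [0, -3.9, 8.2], "gripper": 1},
  {"rot": [0, 0, 0], "offset": [0, -4.5, 8.2], "gripper": 1},
])

```text
time_s: 5.7
position: [0.5496, -0.1732, 0.37]
tcp_rot: [[0.83, 0.558, 0.015], [0.558, -0.83, -0.013], [0.005, 0.02, -1.0]]
force: [3.1, -5.7, 7.3]
opening: 0.01
```

Call:
arm_command([
  {"rot": [0, 0, 0], "offset": [0, -0.6, 0], "gripper": 1},
  {"rot": [0, 0, 0], "offset": [0, -1.2, 0], "gripper": 1},
  {"rot": [0, 0, 0], "offset": [0, -1.8, 0], "gripper": 1},
  {"rot": [0, 0, 0], "offset": [0, -2.2, 0], "gripper": 1},
  {"rot": [0, 0, 0], "offset": [0, -2.2, 0], "gripper": 1},
])

```text
time_s: 6.2
position: [0.5339, -0.1517, 0.3646]
tcp_rot: [[0.83, 0.558, 0.002], [0.558, -0.83, -0.003], [0.0, 0.004, -1.0]]
force: [3.1, -3.5, -0.3]
opening: 0.007
```

Call:
arm_command([
  {"rot": [0, 0, 0], "offset": [0, -0.6, 0], "gripper": 1},
  {"rot": [0, 0, 0], "offset": [0, -1.2, 0], "gripper": 1},
  {"rot": [0, 0, 0], "offset": [0, -1.8, 0], "gripper": 1},
  {"rot": [0, 0, 0], "offset": [0, -2.4, 0], "gripper": 1},
  {"rot": [0, 0, 0], "offset": [0, -3.0, 0], "gripper": 1},
  {"rot": [0, 0, 0], "offset": [0, -3.6, 0], "gripper": 1},
  {"rot": [0, 0, 0], "offset": [0, -3.6, 0], "gripper": 1},
])

```text
time_s: 6.9
position: [0.5121, -0.1198, 0.3637]
tcp_rot: [[0.83, 0.558, -0.002], [0.558, -0.83, 0.002], [-0.001, -0.002, -1.0]]
force: [0.2, 0.2, -0.2]
opening: 0.009
```

Run:
```python
from h import *
box(); snap("side","s4",(140,140,160,120),4)
```

```text
t 6.9 box xy mm [11.2 38.3] z 0.3637 F [ 0.2  0.2 -0.2] open 0.01
tool x.ex,ey 0.00121612352897092 -0.9999988303793736
```

View pics/s4.png

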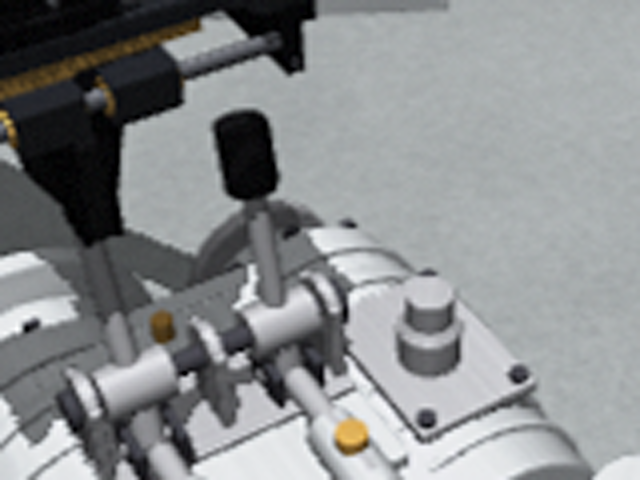

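The long lever now leans towards the bolt ring with no contact force, and the short knob is still in. I'll retreat clear and check both levers.

Call:
arm_command([
  {"rot": [0, 0, 0], "offset": [0, 3, 0], "gripper": 1},
  {"rot": [0, 0, 0], "offset": [0, 4, -4.5], "gripper": 1},
  {"rot": [0, 0, 0], "offset": [0, 6, -9], "gripper": 1},
  {"rot": [0, 0, 0], "offset": [0, 9, -10], "gripper": 1},
  {"rot": [0, 0, 0], "offset": [0, 12, -10], "gripper": 1},
  {"rot": [0, 0, 0], "offset": [0, 12, -10], "gripper": 1},
  {"rot": [0, 0, 0], "offset": [0, 12, -10], "gripper": 1},
])

```text
time_s: 7.65
position: [0.5799, -0.221, 0.4632]
tcp_rot: [[0.831, 0.557, -0.002], [0.557, -0.831, 0.002], [-0.001, -0.002, -1.0]]
force: [-1.0, 1.4, 0.7]
opening: 0.005
```

Run:
```python
from h import *
box(); snap("side","s5",s=1.5); snap("wrist","w5",s=1.5)
for n,r,y,a in(("short",.093,-.038,.21),("long low",.118,.038,.36),("long neutral",.118,.038,0)):
    X=np.r_[p+ex*r*np.sin(a)+ey*y,.205+r*np.cos(a)]; print(n,proj("w5",X)*1.5,proj("s5",X)*1.5)
```

```text
t 7.65 box xy mm [-110.6   38.4] z 0.4632 F [-1.   1.4  0.7] open 0.01
tool x.ex,ey -0.0004817716144241593 -0.9999996473858124
short [534.63471328  61.63755687] [301.27185164 267.30721271]
long low [ 3.8995400e+02 -1.1063511e-01] [232.44872604 265.8886181 ]
long neutral [389.80264337  94.09860544] [245.77016602 279.73429163]
```

View pics/s5.png

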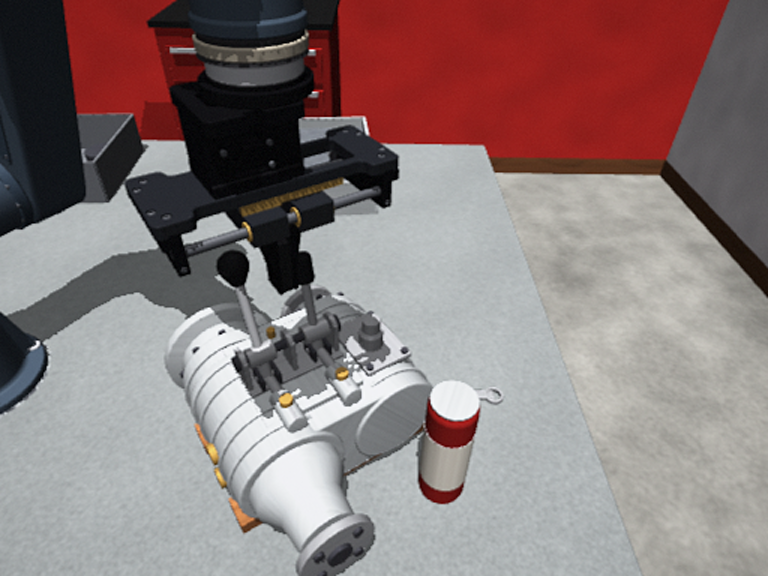

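View pics/w5.png

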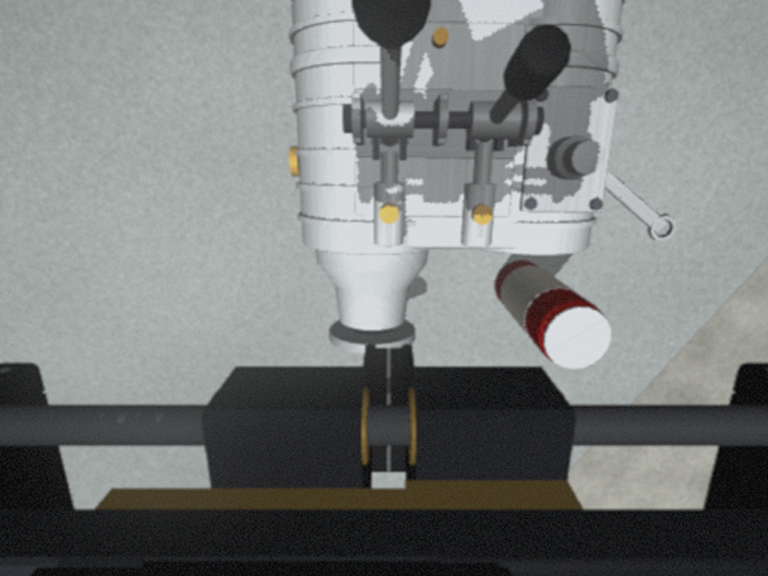

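In the side view the long knob is at (234,267), against a predicted (232,266) for low. The short knob is at about (303,268), against (301,267) for in. The can (455,401), socket (371,319) and spanner end (490,395) are at the same pixels as at the start, and the tool is clear.

```bash
python3 -c "
from h import *
print(ticket.hand_in())"
```

```text
the job is handed in; nothing more can be done
None
```

The transfer box is in four-wheel low, and I've handed the job in at about 7.7 s of robot time. With the closed fingertips I first pushed the short lever over to "in". I then pushed the long lever through neutral to low and moved the tool clear.

- **Levers:** both knobs sat within about 2–3 pixels (in the 1.5x side picture) of where they should be for front drive "in" and range "low". In the wrist picture the long knob was cut off at the top edge, so for that lever I relied on the side view.
- **Forces:** the contact force was about zero once each lever had snapped over. The highest reading between moves was about 10 N.
- **Loose items:** the can, socket and spanner were at the same pixel positions as at the start.

No check failed or disagreed.

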